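# Open the squeeze-tab shipping jar and rack its sample vial

### The job

Unpack the sample: squeeze the two orange tabs of the jar's white safety cap and, keeping them squeezed, turn the cap anticlockwise (seen from above) until it meets its stop, then lift it straight off; work by feel, so that the cap is never wrenched or yanked hard against the jar. Without dropping anything, stand the cap, open side down, on the middle of the stack of wipes. Then, just as carefully, lift the amber vial out of the jar and stand it fully down in an empty hole of the vial rack, leaving the white vial there where it is.

Things in the scene. Friction and masses are not known exactly. Their poses are not given: they have to be found in the camera images.
- jar: off-white round jar (60 mm across, orange band), clamped in a steel stand (base 128 x 92 x 12 mm, aluminium clamp ring, thumb screw) fixed to the bench, turned by up to 43 degrees. Origin: on the bench under the jar's axis; z up. Its flat shoulder, on which the cap sits, is 62 mm up. Two posts 4.7 mm high stand at the shoulder's edge, 24.8 to 29 mm from the axis.
- neck (a point): centre of the rim of the jar's neck, 76 mm above the bench. The neck is 14 mm high above the shoulder and 37 mm across, with a round pocket 20.4 mm wide and 28 mm deep in which the amber vial stands. Two side pins on the neck, hidden in the cap, catch ledges inside the cap (a bayonet).
- cap: white ribbed cap, 49 mm across, 42 mm tall, 60 g, 1 mm loose on the neck. Origin: centre of its underside; z up; tabs at +y and -y. Squeezed, it turns freely anticlockwise to a stop 46 to 85 degrees on (differs each time); over the last 7 degrees a spring resists, up to 0.4 N m, then it is hard. Only there, in the last 10 degrees, can it be lifted off; elsewhere pins hold it after 1.5 mm.
- tab_a_mid (a point): middle of the outer face of the orange tab at the cap's +y, 23 mm above the cap's underside. Tabs are 14 mm wide, 21 mm tall, 58 mm over both. Each springs; 8 N pushes it fully in (3.6 mm), 51 mm over both; then ribs beside it take the grip. Unless pushed in by 2.2 mm its foot runs against a post on the jar's shoulder. Fingertips fit 7 to 12 mm above the cap's underside.
- tab_b_mid (a point): the same for the opposite tab, at the cap's -y. Squeeze both across the cap, like a knob. The neck breaks if the cap is pushed, pulled or turned against the jar with more than 35 N: ease off sideways and downward push after gripping, turn until the stop is felt, stop there, and lift with little force.
- vial_amber: amber sample vial with black cap, 17 mm across, 50 mm tall, 14 g, loose. Origin: centre of its underside; z up. It stands in the jar's pocket, its upper 22 mm above the neck's rim, hidden by the cap until this is off (its foot is 48 mm above the bench).
- wipes: stack of folded white clean-room wipes, 124 x 124 x 25 mm, firm and fixed. Origin: centre of its underside; its top is 25 mm up.
- rack: white vial rack 50 x 120 x 36 mm, fixed. Origin: centre of its underside; four round holes (20 mm) in a row along its y at -42, -14, +14 and +42 mm, through its top plate (36 mm up, 6 mm thick); the vials stand on its floor 8 mm up, so their upper 22 mm stand above the plate. The white vial is in the hole at y = +42 mm.
- hole0 (a point): rack's hole at y = -42 mm, empty: centre of its mouth, 36 mm above the bench; axes as the rack's.
- hole1 (a point): rack's hole at y = -14 mm, empty: centre of its mouth; axes as the rack's.
- hole2 (a point): rack's hole at y = +14 mm, empty, next to the white vial: centre of its mouth; axes as the rack's.
- vial_white: white sample vial with black cap, 17 x 50 mm, loose, standing in the rack's hole at y = +42 mm: leave it. Origin: centre of its underside.
- wand_rest: black wand rest, fixed, a bystander on the left. Origin: on the bench at about (0.61, 0.37) under its middle. Its round foot (95 mm across) is at about x = 0.535, y = 0.26; a thin post rises there to 290 mm and carries a wand with a 200 mm wafer, from there away to the back left. Keep the arm and gripper clear of it.
Things that resemble listed ones, but are neither listed nor needed, are in the scene too. What is shaped like the cap but red is not meant.

How it is judged:
By the outcome, as a careful person would: the job done as asked, in the order asked, and still so for the second after the job is handed in, with the robot touching nothing.
It also fails if it takes over 67 s, if anything falls off the work surface, if the arm or the gripper's body presses on something with over 40 N, if the wrist force passes 120 N, or if a joint passes its speed limit or range.

### The arm

A 6-joint arm with a two-finger parallel gripper is mounted at the origin on a cart in front of the work surface, level with it; the furniture and walls round the work are solid. World frame = base frame: x ahead of the robot, y to its left, z up, the work surface at z = 0. Lengths are in m, angles in rad, forces in N, time in s.
With the tool pointing down it reaches from about 0.325 to 0.9 m from the base axis. Payload 6.1 kg.
Tool frame: the origin (TCP) lies on the mounting face of the last link; the fingertips stand 182 mm ahead of it and the grasp point (between the pads) lies robot.grasp_offset ahead of it (robot.grasp_offset is the distance from the TCP to the grasp point, in m); z points along the fingers, y is the line along which they close (so a half turn about z gives the same grasp; the last joint's range is limited). The gripper opens to 87 mm and grips with 3 to 60 N. Pads are 19 mm wide; open, the fingers measure 117 mm over their backs; the gripper's body (75 mm by 190 mm) begins 51 mm behind the grasp point.
Start: joints at [-0.126, 0.22, 1.526, -0, 1.395, -0.126], TCP at [0.625, -0, 0.405] pointing down, gripper open.
Joint ranges: [-2.98, 2.98], [-0.91, 2.08], [0.09, 2.57], [-1.24, 4.39], [0.2, 2.65], [-2.68, 2.68]. Speed limits (rad/s): [2.57, 2.57, 3.01, 3.14, 3.14, 3.14].

### API

Orientations are given as a unit quaternion [w, x, y, z].
In Python, from cell import robot, viewer, workorder gives the robot as it stands.
- The arm moves only by the tool drive_tool, never from a script. Its argument "motion" is text: rows parted by semicolons, each of 6 numbers parted by spaces: the shift along the tool's x, y, z in m, then the turn, a rotation vector about the tool's x, y, z in degrees. In form: x y z wx wy wz; .... A call has 1 to 20 rows; each row shifts and turns the commanded pose from where the row before left it, along the tool's axes as they then stand; what a row does not reach is not made up. A row lasts 1/8 s, in which the tool goes at most 62.5 mm and 10.7 degrees, less where a joint would pass 70% of its speed; a pose out of reach is approached as far as the arm can. A call is refused whole if a number of a shift passes 0.0625 or a number of a turn 10.7, either way. A call with a gripper value outside its range is refused whole. "grip" is the opening, from 0 (shut) to 1 (fully open), set as the call begins (left out, the last holds). The fingers move at their own pace and stop on an object; the grip force is fixed at half the most. Time passes only in rows, so rows that do not move let the fingers close. It gives the time, the measured TCP pose, the force, the opening and the grip force at its end, in the units of the state.
- robot.state(): the state, without advancing time (a new reading comes with each control period).
- viewer.snapshot(name): name is "scene" or "side" or "wrist"; returns a dict with "frame" (384x512x3 uint8, blue, green, red), "z_map" (384x512 float32, m along the optical axis (not along the pixel's ray), 0 where there is no reading), "fx", "fy", "cx", "cy" (pixels), "camera_from_world" (4x4, takes a point from world to camera coordinates); the wrist camera has in their place "hand_eye" (4x4, takes a point from camera to tool coordinates, whose origin is the TCP and whose axes are the flange's). Camera axes: x right, y down, z forward; pixel columns grow to the right and rows downward; lengths in m; the calibration is good to about 2 mm. A picture is of the moment at which its call begins: read the wrist's pose just before it.
- workorder.sign_off(): hands the job in; it is judged then, once.
The state is a dict: "time": time; "qpos": joint angles; "qvel": joint speeds; "joint_efforts": joint torques, N m; "position": TCP position; "tcp_rot": TCP orientation; "contact_force": force on the tool from outside, world axes, zero at the start; "wrist_torque": the same for the moment, N m; "grip_width": finger opening in m; "gripper_force": force on a finger pad.
Only numpy, scipy, OpenCV 4.12 (cv2) and the standard library are available. Lean on these libraries where they do the work, as an engineer would, in place of code of your own. Each camera call takes 0.05 s, during which the arm holds its last target. There are 200 camera calls.

## Working session

There is one attempt and no reset: what is moved stays moved. The work goes in short steps, Python scripts to look and compute and a tool call to move; the robot and the scene stay as the last step left them, time stands still between calls to the robot, and variables do not carry over. Pictures are saved under pics/ and viewed, at most 12 in all, crops included, and the job is handed in when it is done.

Besides the shell and the picture viewer there is one more tool, called after "Call:" as name(argument=value, ...) on one line, values as JSON. drive_tool: Moves the arm, as the interface text tells. Its arguments: {"type":"object","properties":{"motion":{"type":"string"},"grip":{"type":"number"}},"required":["motion"]}

```bash
mkdir -p pics; ls
cat > h.py <<'E'
import numpy as np,cv2
from cell import robot,viewer,workorder
from scipy.spatial.transform import Rotation as R
def tcp(s=None):
    s=s or robot.state(); q=s["tcp_rot"]; T=np.eye(4)
    T[:3,:3]=R.from_quat([q[1],q[2],q[3],q[0]]).as_matrix(); T[:3,3]=s["position"]; return T
def snap(n):
    T=tcp(); d=viewer.snapshot(n)
    d["w"]=T@d["hand_eye"] if n=="wrist" else np.linalg.inv(d["camera_from_world"]) 
    return d
def onplane(d,u,v,z):
    r=d["w"][:3,:3]@np.array([(u-d["cx"])/d["fx"],(v-d["cy"])/d["fy"],1]); o=d["w"][:3,3]
    return o+r*(z-o[2])/r[2]
def cloud(d):
    v,u=np.mgrid[:384,:512]; z=d["z_map"]
    p=np.stack([(u-d["cx"])/d["fx"]*z,(v-d["cy"])/d["fy"]*z,z],-1)
    return p@d["w"][:3,:3].T+d["w"][:3,3]
E
python3 - <<'E'
from h import *
print(robot.state(),robot.grasp_offset)
a=[snap(n) for n in("scene","side","wrist")]
for d,n in zip(a,("scene","side","wrist")): print(n,d["w"].round(3).tolist(),d["fx"])
im=np.vstack([cv2.resize(a[0]["frame"],(800,600))]);cv2.imwrite("pics/scene.png",im)
cv2.imwrite("pics/sw.png",cv2.resize(np.hstack([a[1]["frame"],a[2]["frame"]]),(800,300)))
E
```

```text
pics
{'time': 0.0, 'qpos': array([-1.26097397e-01,  2.21234223e-01,  1.52761656e+00, -3.39649100e-05,
        1.39469900e+00, -1.26112799e-01]), 'qvel': array([ 9.29664434e-05,  1.22567043e-03,  3.20928267e-06, -1.12222993e-03,
       -1.35669649e-03, -7.64413656e-05]), 'joint_efforts': array([-1.67445501e-05, -4.94609964e+01, -3.87383544e+01,  6.99962187e-02,
        5.70271199e-02, -1.42064664e-04]), 'position': array([6.24728628e-01, 2.67925304e-05, 4.03629014e-01]), 'tcp_rot': array([-7.63238991e-04,  7.07098882e-01,  7.07114003e-01, -6.12638689e-04]), 'contact_force': array([-0.66205238,  0.26701915, -0.46323276]), 'wrist_torque': array([-0.00934095, -0.0067422 ,  0.00715588]), 'gripper_force': 0.0, 'grip_width': 0.08699257864067463} 0.1635
scene [[0.876, -0.21, 0.434, -0.106], [-0.482, -0.36, 0.799, -1.077], [-0.011, -0.909, -0.417, 0.689], [0.0, 0.0, 0.0, 1.0]] 450.6451286369554
side [[0.999, 0.02, -0.035, 0.563], [0.037, -0.788, 0.614, -0.679], [-0.015, -0.615, -0.788, 1.007], [0.0, 0.0, 0.0, 1.0]] 453.1310226397489
wrist [[1.0, 0.0, -0.001, 0.625], [-0.0, -0.96, -0.281, 0.077], [-0.001, 0.281, -0.96, 0.383], [0.0, 0.0, 0.0, 1.0]] 284.13473022608247
```

View pics/scene.png

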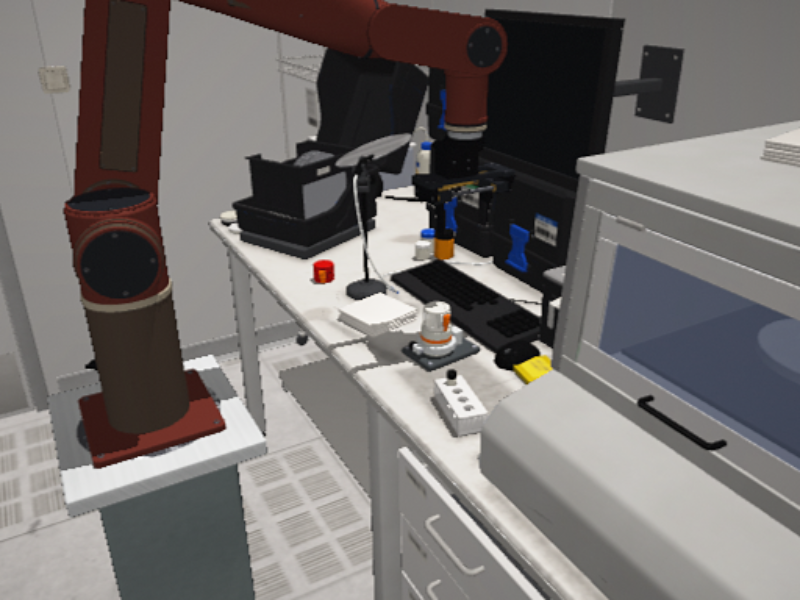

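View pics/sw.png

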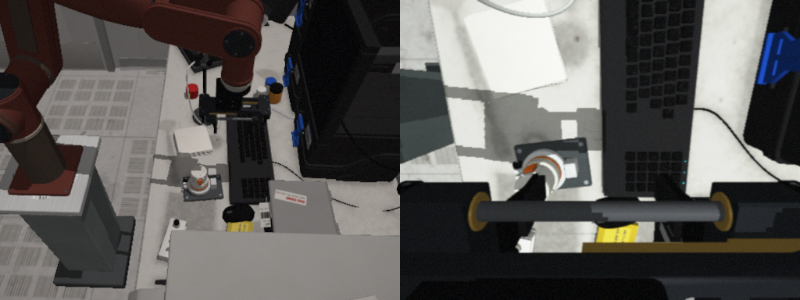

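The scene view shows these candidates for the cap:
- The red cap at (323,271), which is red and so excluded.
- The white pot at (423,250), with no stand.
- The orange bottle at (444,246).
- The white cap with orange tabs on the clamped jar at (437,318). This one matches and is my choice.

The wipes are at (375,313) and the rack at (460,402). Next I'll check a close crop and measure.

Run:
```python
from h import *
a=snap("scene");b=snap("side")
def crop(d,x,y,w,h): return cv2.resize(d["frame"][y:y+h,x:x+w],(400,600*400//400*1//1 if 0 else 400),interpolation=cv2.INTER_CUBIC)
cv2.imwrite("pics/c1.png",np.hstack([crop(a,215,180,110,110),crop(b,200,140,150,150) ]))
for n,d,pts in (("scene",a,[(280,205),(235,199),(289,240),(207,174)]),("side",b,[(256,225),(247,178),(222,285)])):
    c=cloud(d)
    for u,v in pts: print(n,u,v,c[v,u].round(3),d["frame"][v,u])
d=snap("wrist");c=cloud(d)
for u,v in [(145,60),(180,215),(230,200)]: print("wr",c[v,u].round(3))
# wipes: pixels with height 20..30mm
for n,d in(("scene",a),("side",b),("wrist",d)):
    c=cloud(d)
    for z0,z1,nm in((.02,.03,"wipes"),(.033,.039,"rack")):
        m=(d["z_map"]>0)&(c[...,2]>z0)&(c[...,2]<z1)&(c[...,0]>.3)&(c[...,0]<.75)&(abs(c[...,1])<.35)
        k,l,st,_=cv2.connectedComponentsWithStats(m.astype(np.uint8))
        for i in range(1,k):
            if st[i,4]>60:
                p=c[l==i][:,:2].astype(np.float32);r=cv2.minAreaRect(p);print(n,nm,st[i],np.round(r[0],3),np.round(r[1],3),r[2], np.median(c[l==i][:,2]))
```

```text
scene 280 205 [ 0.519 -0.086  0.087] [135 142 145]
scene 235 199 [0.476 0.124 0.027] [235 240 242]
scene 289 240 [ 0.464 -0.22   0.056] [13 13 12]
scene 207 174 [0.475 0.355 0.031] [  7  82 184]
side 256 225 [ 0.534 -0.08   0.103] [160 167 173]
side 247 178 [0.502 0.127 0.027] [176 184 191]
side 222 285 [ 0.458 -0.206  0.037] [67 67 69]
wr [0.496 0.132 0.024]
wr [ 0.538 -0.039  0.077]
wr [ 0.589 -0.042  0.012]
scene wipes [ 260  166   94   54 1260] [0.704 0.067] [0.093 0.47 ] 0.0839761346578598 0.025097712839759756
scene wipes [216 178  50  33 771] [0.501 0.176] [0.245 0.147] 86.80074310302734 0.02570962665847598
scene wipes [318 219  26  13 129] [ 0.649 -0.164] [0.051 0.082] 80.8892822265625 0.024967732562139133
scene wipes [261 221  30   6  61] [ 0.507 -0.082] [0.026 0.087] 60.22600555419922 0.026276090847184963
scene wipes [293 266  19   7  63] [ 0.445 -0.311] [0.008 0.049] 74.87448120117188 0.025764770434947182
scene rack [262 213  33  11 116] [ 0.522 -0.072] [0.061 0.097] 59.52240753173828 0.035464335724063045
scene rack [278 240  34  29 420] [ 0.457 -0.253] [0.123 0.052] 77.935
[... 3029 characters left out ...]
0 222  11  11 110] [ 0.678 -0.078] [0.014 0.015] 1.5631260871887207 0.021927878270414286
wrist wipes [290 235  11  10 107] [ 0.679 -0.097] [0.014 0.015] 1.7423310279846191 0.02185549515841123
wrist wipes [304 234  11  12 113] [ 0.699 -0.097] [0.014 0.017] 2.7429308891296387 0.023153841339501435
wrist wipes [316 234  11  11  93] [ 0.716 -0.096] [0.015 0.012] 83.75926971435547 0.024183543913071315
wrist wipes [246 284  53   9 213] [ 0.649 -0.173] [0.076 0.02 ] 0.08721611648797989 0.026724853888561995
wrist rack [172 194  55  43 260] [ 0.555 -0.045] [0.045 0.071] 35.7451171875 0.0338517925165317
wrist rack [151 305  18  18 242] [ 0.483 -0.21 ] [0.03  0.023] 76.41683197021484 0.03491091978434868
```

View pics/c1.png

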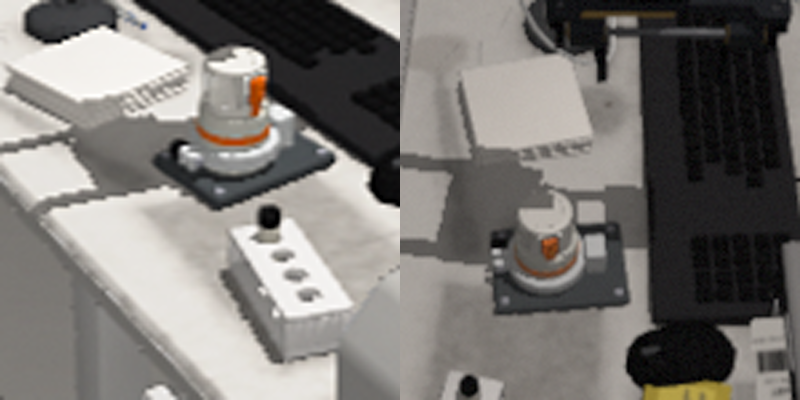

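The crop confirms it: a white ribbed cap with orange tabs sits on the orange-banded jar in the clamp. The rack is below it, with the white vial at its far end. Now I'll move the wrist camera over the jar.

Call:
drive_tool(motion="-0.025 -0.024 0 0 0 0;-0.025 -0.024 0 0 0 0;-0.025 -0.024 0 0 0 0;-0.025 -0.023 0 0 0 0;0 0 0 0 0 0;0 0 0 0 0 0;0 0 0 0 0 0")

```text
time: 1.18
position: [0.5305, -0.0994, 0.4048]
tcp_rot: [0.0, 0.707, 0.707, 0.0]
contact_force: [0.1, -0.2, 0.6]
grip_width: 0.0869
gripper_force: 0.0
```

Run:
```python
from h import *
print(robot.state()["position"],robot.state()["time"])
d=snap("wrist");c=cloud(d)
cv2.imwrite("pics/w1.png",cv2.resize(d["frame"],(800,600)))
def rep(n,m,zp=None):
    k,l,st,ce=cv2.connectedComponentsWithStats(m.astype(np.uint8))
    for i in range(1,k):
        if st[i,4]>15: print(n,st[i],ce[i].round(1),np.median(c[l==i],0).round(4),*( [onplane(d,*ce[i],zp).round(4)] if zp else []))
near=(np.hypot(c[...,0]-.53,c[...,1]+.07)<.06)
hsv=cv2.cvtColor(d["frame"],cv2.COLOR_BGR2HSV)
org=(hsv[...,0]<18)&(hsv[...,1]>140)&(hsv[...,2]>60)
rep("orange",org&near&(c[...,2]>.06))
m=near&(c[...,2]>.099)&(c[...,2]<.112); rep("top",m)
p=np.argwhere(m)[:,::-1].astype(np.float32)
(u,v),r=cv2.minEnclosingCircle(p);print(u,v,r,onplane(d,u,v,.104))
r=cv2.minAreaRect(c[m][:,:2].astype(np.float32));print(r)
```

```text
[ 0.53052624 -0.0993857   0.40476342] 1.175
orange [242 121  14   7  68] [248.6 124.1] [ 0.5235 -0.0361  0.0942]
orange [253 175  13   5  26] [258.7 176.9] [ 0.5331 -0.0899  0.0949]
top [ 230  127   50   50 1917] [254.5 151.4] [ 0.529  -0.062   0.1025]
254.67205810546875 151.43724060058594 24.95948600769043 [ 0.52968247 -0.06195674  0.104     ]
((0.5293358564376831, -0.0627317875623703), (0.048651210963726044, 0.048693496733903885), 26.40733528137207)
```

View pics/w1.png

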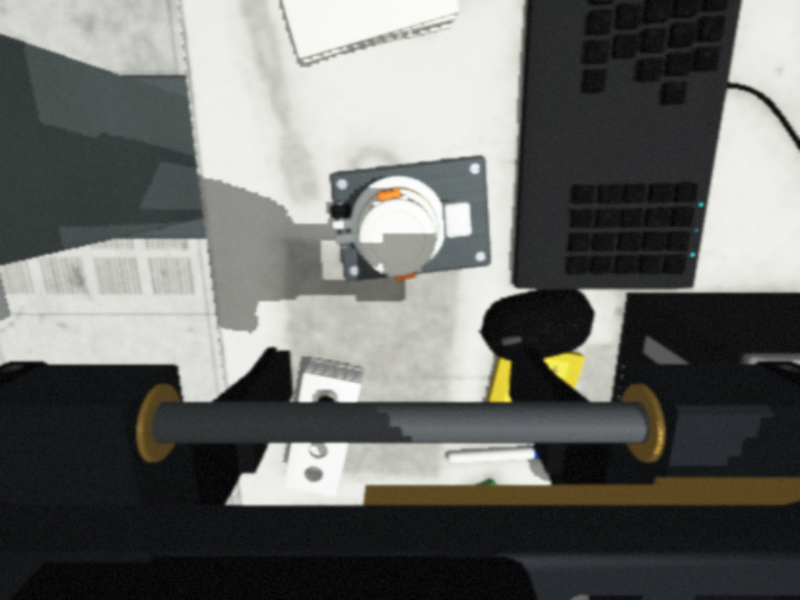

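The wrist view shows the cap centre at (396,238), with tabs at (389,195) and (404,277). That makes the tab line about 10° anticlockwise of world y. I'll turn the tool to it, centre over the cap and remeasure.

Call:
drive_tool(motion="0 0 0 0 0 10;0 0 0 0 0 10;0 0 0 0 0 10;0 0 0 0 0 10;0 0 0 0 0 10;0 0 0 0 0 10;0 0 0 0 0 10;0 0 0 0 0 10;0.003 -0.018 0.03 0 0 0;0.0025 -0.019 0.03 0 0 0;0 0 0 0 0 0;0 0 0 0 0 0;0 0 0 0 0 0")

```text
time: 2.85
position: [0.5297, -0.0632, 0.3465]
tcp_rot: [0.001, 0.996, 0.087, 0.001]
contact_force: [-0.7, -0.7, 0.4]
grip_width: 0.0874
gripper_force: 0.0
```

```bash
cat > m.py <<'E'
from h import *
s=robot.state();T=tcp(s);print(s["position"].round(4),s["time"],s["qpos"].round(2),"yang",np.degrees(np.arctan2(T[1,1],T[0,1])))
d=snap("wrist");c=cloud(d)
cv2.imwrite("pics/w2.png",cv2.resize(d["frame"],(800,600)))
near=(np.hypot(c[...,0]-.53,c[...,1]+.062)<.05)
hsv=cv2.cvtColor(d["frame"],cv2.COLOR_BGR2HSV)
org=(hsv[...,0]<18)&(hsv[...,1]>140)&(hsv[...,2]>60)&near&(c[...,2]>.07)
k,l,st,ce=cv2.connectedComponentsWithStats(org.astype(np.uint8))
for i in range(1,k):
    if st[i,4]>15:
        print("orange",st[i],c[l==i].mean(0).round(4),cv2.minAreaRect(c[l==i][:,:2].astype(np.float32)))
m=near&(c[...,2]>.099)&(c[...,2]<.112)
(u,v),r=cv2.minEnclosingCircle(np.argwhere(m)[:,::-1].astype(np.float32));print(u,v,r,onplane(d,u,v,.104),c[m][:,2].mean())
print(cv2.minEnclosingCircle(c[m][:,:2].astype(np.float32)))
E
python3 m.py
```

```text
[ 0.5297 -0.0632  0.3465] 2.85 [-0.27  0.05  1.83 -0.    1.26  1.13] yang -80.01980122914081
orange [285 192   5  20  85] [ 0.5356 -0.0895  0.0939] ((0.5348191261291504, -0.08952901512384415), (0.013730449602007866, 0.004381019622087479), 8.303049087524414)
orange [222 195   5  19  67] [ 0.5248 -0.0362  0.0936] ((0.5239168405532837, -0.03614507615566254), (0.013426341116428375, 0.003846012055873871), 12.429825782775879)
255.5 205.5 29.740644454956055 [ 0.53188823 -0.06275986  0.104     ] 0.10238973783412524
((0.5291852355003357, -0.06328146904706955), 0.025408560410141945)
```

View pics/w2.png

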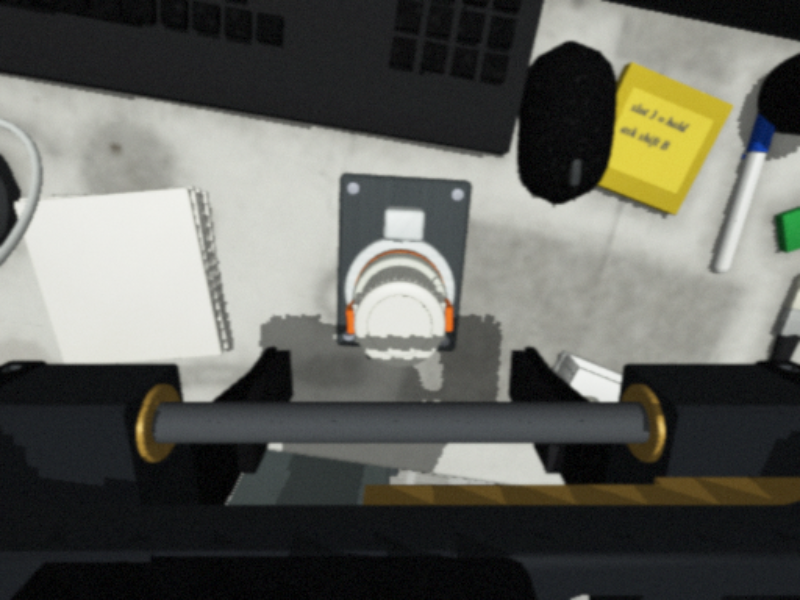

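The view shows the cap centre at (400,320) and the tabs at (350,319) and (449,318). Both are level with the finger line, so the tool is aligned. Descending.

Call:
drive_tool(motion="0 0 0.02 0 0 -0.5;0 0 0.02 0 0 0;0 0 0.02 0 0 0;0 0 0.016 0 0 0;0 0 0.01 0 0 0;0 0 0.007 0 0 0;0 0 0 0 0 0;0 0 0 0 0 0")

```text
time: 3.9
position: [0.5293, -0.0627, 0.2523]
tcp_rot: [0.0, 0.996, 0.092, 0.0]
contact_force: [0.6, 1.4, 0.6]
grip_width: 0.0871
gripper_force: 0.0
```

Call:
drive_tool(motion="0 0 0 0 0 0;0 0 0 0 0 0", grip=0.7)

```text
time: 4.15
position: [0.5291, -0.0626, 0.2521]
tcp_rot: [0.0, 0.996, 0.092, 0.0]
contact_force: [-0.7, -0.6, -0.5]
grip_width: 0.0744
gripper_force: 0.0
```

Run:
```python
from h import *
s=robot.state();print(s["position"],s["contact_force"],s["wrist_torque"],s["grip_width"],s["gripper_force"])
```

```text
[ 0.529133   -0.06261716  0.25212172] [-0.68846814 -0.64601329 -0.46272254] [0.03661673 0.14814654 0.0302684 ] 0.07439618603366079 0.0
```

Call:
drive_tool(motion="0 0 -0.001 0 0 0;0 0 0 0 0 0;0 0 0 0 0 0;0 0 0 0 0 0;0 0 0 0 0 0;0 0 0 0 0 0;0 0 0 0 0 0", grip=0)

```text
time: 5.03
position: [0.5291, -0.0626, 0.253]
tcp_rot: [0.0, 0.996, 0.091, 0.0]
contact_force: [-1.8, 0.2, 5.7]
grip_width: 0.0506
gripper_force: 30.0
```

```bash
cat > s.py <<'E'
from h import *
s=robot.state();T=tcp(s);F=T[:3,:3].T@s["contact_force"];print("t",s["time"],s["position"].round(4),"Fw",s["contact_force"].round(1),"Ftool",F.round(1),"M",s["wrist_torque"].round(3),"w",round(s["grip_width"],4),s["gripper_force"],"yang",np.degrees(np.arctan2(T[1,1],T[0,1])).round(2),"q6",s["qpos"][5].round(2))
E
python3 s.py
```

```text
t 5.025 [ 0.5291 -0.0626  0.253 ] Fw [-1.8  0.2  5.7] Ftool [-1.7 -0.5 -5.7] M [ 0.051  0.344 -0.027] w 0.0506 30.00084228326159 yang -79.5 q6 1.12
```

Call:
drive_tool(motion="0 0 -0.0004 0 0 0;0 0 0 0 0 -2;0 0 0 0 0 -3;0 0 0 0 0 -3;0 0 0 0 0 0;0 0 0 0 0 0")

```text
time: 5.78
position: [0.529, -0.0626, 0.253]
tcp_rot: [0.0, 0.987, 0.161, -0.0]
contact_force: [-0.0, 0.2, 2.1]
grip_width: 0.0505
gripper_force: 30.0
```

```bash
python3 s.py
```

```text
t 5.775 [ 0.529  -0.0626  0.253 ] Fw [-0.   0.2  2.1] Ftool [ 0.  -0.2 -2.1] M [-0.014  0.046  0.024] w 0.0505 30.000345077496604 yang -71.52 q6 0.98
```

Turning freely. I'll go on to about 38°.

Call:
drive_tool(motion="0 0 0 0 0 -5;0 0 0 0 0 -5;0 0 0 0 0 -5;0 0 0 0 0 -5;0 0 0 0 0 -5;0 0 0 0 0 -3;0 0 0 0 0 -2;0 0 0 0 0 0;0 0 0 0 0 0")

```text
time: 6.9
position: [0.5289, -0.0626, 0.253]
tcp_rot: [-0.0, 0.912, 0.41, -0.0]
contact_force: [-0.7, -0.0, 1.4]
grip_width: 0.0504
gripper_force: 30.0
```

```bash
python3 s.py
```

```text
t 6.9 [ 0.5289 -0.0626  0.253 ] Fw [-0.7 -0.   1.4] Ftool [-0.5 -0.5 -1.4] M [-0.094  0.048  0.031] w 0.0504 30.00013166485587 yang -41.54 q6 0.46
```

Call:
drive_tool(motion="0 0 0 0 0 -1.5;0 0 0 0 0 -1.5;0 0 0 0 0 0;0 0 0 0 0 0")

```text
time: 7.4
position: [0.5289, -0.0626, 0.2531]
tcp_rot: [-0.0, 0.901, 0.434, -0.0]
contact_force: [-0.0, 0.7, 1.1]
grip_width: 0.0503
gripper_force: 30.0
```

```bash
python3 s.py
```

```text
t 7.4 [ 0.5289 -0.0626  0.2531] Fw [-0.   0.7  1.1] Ftool [ 0.5 -0.4 -1.1] M [-0.097  0.043  0.048] w 0.0503 30.00010050360288 yang -38.51 q6 0.41
```

Call:
drive_tool(motion="0 0 0 0 0 -1.5;0 0 0 0 0 -1.5;0 0 0 0 0 0;0 0 0 0 0 0")

```text
time: 7.9
position: [0.5289, -0.0626, 0.2531]
tcp_rot: [-0.0, 0.889, 0.458, -0.0]
contact_force: [-0.8, -0.2, 0.4]
grip_width: 0.0502
gripper_force: 30.0
```

```bash
python3 s.py
```

```text
t 7.9 [ 0.5289 -0.0626  0.2531] Fw [-0.8 -0.2  0.4] Ftool [-0.6 -0.6 -0.4] M [-0.082  0.103  0.026] w 0.0502 29.99999914347427 yang -35.51 q6 0.35
```

Call:
drive_tool(motion="0 0 0 0 0 -1.5;0 0 0 0 0 -1.5;0 0 0 0 0 0;0 0 0 0 0 0")

```text
time: 8.4
position: [0.529, -0.0626, 0.2531]
tcp_rot: [-0.0, 0.877, 0.481, -0.0]
contact_force: [-0.8, 0.2, 1.0]
grip_width: 0.0503
gripper_force: 30.0
```

```bash
python3 s.py
```

```text
t 8.4 [ 0.529  -0.0626  0.2531] Fw [-0.8  0.2  1. ] Ftool [-0.2 -0.8 -1. ] M [-0.086 -0.024  0.007] w 0.0503 29.999954981540213 yang -32.5 q6 0.3
```

Call:
drive_tool(motion="0 0 0 0 0 -1.5;0 0 0 0 0 -1.5;0 0 0 0 0 0;0 0 0 0 0 0")

```text
time: 8.9
position: [0.529, -0.0626, 0.2531]
tcp_rot: [-0.0, 0.864, 0.504, -0.0]
contact_force: [0.2, 0.6, -0.7]
grip_width: 0.0504
gripper_force: 30.0
```

```bash
python3 s.py
python3 - <<'E'
from h import *
d=snap("wrist");cv2.imwrite("pics/w3.png",cv2.resize(d["frame"][150:330,150:360],(700,600)))
E
```

```text
t 8.9 [ 0.529  -0.0626  0.2531] Fw [ 0.2  0.6 -0.7] Ftool [ 0.6 -0.1  0.7] M [-0.019 -0.004  0.096] w 0.0504 29.999897507441347 yang -29.51 q6 0.25
```

View pics/w3.png

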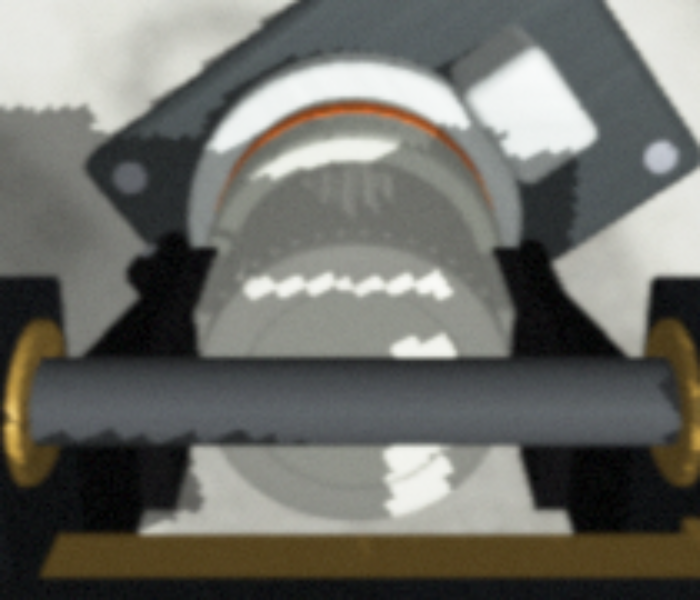

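The crop shows the cap held squarely between the fingers at (205,250) and (510,250). The tabs are hidden behind the pads, so the cap is turning with the tool. Mz is starting to rise, so I'll use smaller steps.

Call:
drive_tool(motion="0 0 0 0 0 -1;0 0 0 0 0 -1;0 0 0 0 0 0;0 0 0 0 0 0")

```text
time: 9.45
position: [0.5289, -0.0626, 0.2531]
tcp_rot: [-0.0, 0.855, 0.519, -0.0]
contact_force: [-0.2, 0.4, 0.2]
grip_width: 0.0507
gripper_force: 30.0
```

```bash
python3 s.py
```

```text
t 9.45 [ 0.5289 -0.0626  0.2531] Fw [-0.2  0.4  0.2] Ftool [ 0.3 -0.4 -0.2] M [-0.004  0.106 -0.063] w 0.0507 29.999953050428303 yang -27.51 q6 0.21
```

Call:
drive_tool(motion="0 0 0 0 0 -1;0 0 0 0 0 -1;0 0 0 0 0 0;0 0 0 0 0 0")

```text
time: 9.95
position: [0.5289, -0.0626, 0.2531]
tcp_rot: [-0.0, 0.846, 0.534, -0.0]
contact_force: [-1.3, 0.7, 0.1]
grip_width: 0.0507
gripper_force: 30.0
```

```bash
python3 s.py
```

```text
t 9.95 [ 0.5289 -0.0626  0.2531] Fw [-1.3  0.7  0.1] Ftool [ 0.1 -1.5 -0.1] M [ 0.023  0.117 -0.063] w 0.0507 29.999745954100376 yang -25.51 q6 0.18
```

Call:
drive_tool(motion="0 0 0 0 0 -1;0 0 0 0 0 -1;0 0 0 0 0 0;0 0 0 0 0 0")

```text
time: 10.45
position: [0.5289, -0.0626, 0.2531]
tcp_rot: [-0.0, 0.836, 0.548, -0.0]
contact_force: [-2.1, 1.3, -0.6]
grip_width: 0.0499
gripper_force: 30.0
```

```bash
python3 s.py
```

```text
t 10.45 [ 0.5289 -0.0626  0.2531] Fw [-2.1  1.3 -0.6] Ftool [ 0.3 -2.5  0.6] M [ 0.013  0.158 -0.212] w 0.0499 29.999752034034373 yang -23.5 q6 0.14
```

Call:
drive_tool(motion="0 0 0 0 0 -1;0 0 0 0 0 -1;0 0 0 0 0 0;0 0 0 0 0 0")

```text
time: 10.95
position: [0.5289, -0.0626, 0.2531]
tcp_rot: [-0.0, 0.827, 0.563, -0.0]
contact_force: [-1.1, -0.8, -0.1]
grip_width: 0.0504
gripper_force: 30.0
```

```bash
python3 s.py
```

```text
t 10.95 [ 0.5289 -0.0626  0.2531] Fw [-1.1 -0.8 -0.1] Ftool [-1.2 -0.7  0.1] M [ 0.059  0.257 -0.286] w 0.0504 29.999662327772967 yang -21.5 q6 0.11
```

The spring is resisting. One more small step.

Call:
drive_tool(motion="0 0 0 0 0 -0.7;0 0 0 0 0 -0.5;0 0 0 0 0 0;0 0 0 0 0 0")

```text
time: 11.45
position: [0.5289, -0.0626, 0.2531]
tcp_rot: [-0.0, 0.821, 0.571, -0.0]
contact_force: [-0.5, 0.8, -1.2]
grip_width: 0.0504
gripper_force: 30.0
```

```bash
python3 s.py
```

```text
t 11.45 [ 0.5289 -0.0626  0.2531] Fw [-0.5  0.8 -1.2] Ftool [ 0.6 -0.7  1.2] M [ 0.     0.294 -0.321] w 0.0504 29.99964947835906 yang -20.3 q6 0.09
```

Call:
drive_tool(motion="0 0 0 0 0 -0.6;0 0 0 0 0 -0.5;0 0 0 0 0 0;0 0 0 0 0 0")

```text
time: 11.95
position: [0.5289, -0.0626, 0.2531]
tcp_rot: [-0.0, 0.815, 0.579, -0.0]
contact_force: [-2.8, -0.8, -0.4]
grip_width: 0.0502
gripper_force: 30.0
```

```bash
python3 s.py
```

```text
t 11.95 [ 0.5289 -0.0626  0.2531] Fw [-2.8 -0.8 -0.4] Ftool [-1.7 -2.4  0.4] M [ 0.112  0.304 -0.403] w 0.0502 29.99966235185269 yang -19.2 q6 0.07
```

The torque is 0.40 N m, so this is the stop. I'll lift slowly, with a force check after the first 2.5 mm.

Call:
drive_tool(motion="0 0 -0.0005 0 0 0;0 0 -0.001 0 0 0;0 0 -0.001 0 0 0;0 0 0 0 0 0")

```text
time: 12.45
position: [0.529, -0.0627, 0.256]
tcp_rot: [-0.0, 0.815, 0.58, -0.0]
contact_force: [-3.1, 0.7, -0.5]
grip_width: 0.0502
gripper_force: 30.0
```

```bash
python3 s.py
```

```text
t 12.45 [ 0.529  -0.0627  0.256 ] Fw [-3.1  0.7 -0.5] Ftool [-0.3 -3.1  0.5] M [ 0.117  0.4   -0.058] w 0.0502 29.999904955100263 yang -19.16 q6 0.07
```

Call:
drive_tool(motion="0 0 -0.002 0 0 0;0 0 -0.004 0 0 0;0 0 -0.004 0 0 0;0 0 -0.006 0 0 0;0 0 -0.008 0 0 0;0 0 -0.01 0 0 0;0 0 -0.012 0 0 0;0 0 -0.012 0 0 0;0 0 -0.012 0 0 0;0 0 0 0 0 0;0 0 0 0 0 0")

```text
time: 13.82
position: [0.5288, -0.0626, 0.3254]
tcp_rot: [-0.0, 0.815, 0.579, -0.0]
contact_force: [0.1, 0.7, -1.2]
grip_width: 0.0504
gripper_force: 30.0
```

```bash
python3 s.py;  python3 - <<'E'
from h import *
d=snap("side");c=cloud(d)
cv2.imwrite("pics/s2.png",cv2.resize(d["frame"][130:290,200:360],(600,600)))
for n in("scene","side"):
    d=snap(n);c=cloud(d)
    m=(d["z_map"]>0)&(np.hypot(c[...,0]-.529,c[...,1]+.0627)<.012)&(c[...,2]>.085)&(c[...,2]<.105)
    print(n,m.sum(),c[m].mean(0) if m.any() else 0)
E
```

```text
t 13.825 [ 0.5288 -0.0626  0.3254] Fw [ 0.1  0.7 -1.2] Ftool [ 0.7 -0.1  1.2] M [-0.055  0.056  0.011] w 0.0504 29.99973102046397 yang -19.2 q6 0.07
scene 37 [ 0.52576858 -0.06660376  0.09405432]
side 39 [ 0.52951049 -0.06747644  0.09479314]
```

View pics/s2.png

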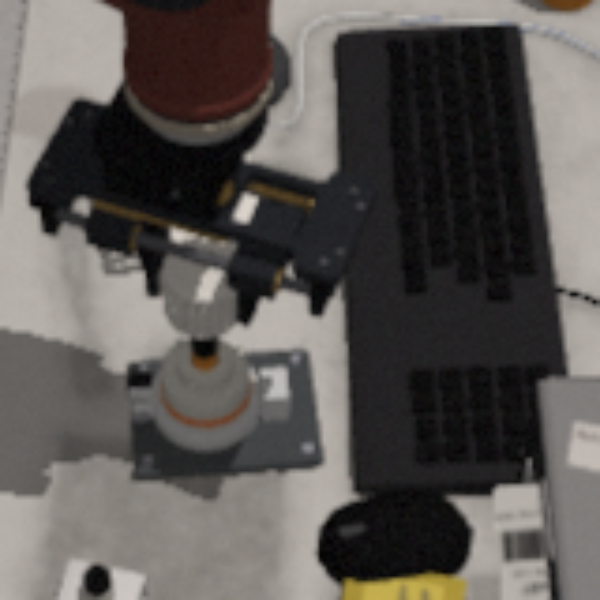

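The side crop shows the cap in the gripper at (205,295) and the amber vial still in the jar at (203,350). Now to the wipes.

Call:
drive_tool(motion="0 0 0 0 0 5;0 0 0 0 0 5;0 0 0 0 0 5;0 0 0 0 0 5;0.0087 -0.0093 0 0 0 0;0.017 -0.0185 0 0 0 0;0.02 -0.022 0 0 0 0;0.02 -0.022 0 0 0 0;0.02 -0.022 0 0 0 0;0.02 -0.022 0 0 0 0;0.017 -0.0185 0 0 0 0;0.009 -0.009 0 0 0 0;0 0 0 0 0 0;0 0 0 0 0 0;0 0 0 0 0 0")

```text
time: 15.85
position: [0.5014, 0.1293, 0.3256]
tcp_rot: [0.0, 0.904, 0.429, -0.0]
contact_force: [-0.2, -0.4, -1.3]
grip_width: 0.0508
gripper_force: 30.0
```

```bash
python3 s.py
```

```text
t 15.85 [0.5014 0.1293 0.3256] Fw [-0.2 -0.4 -1.3] Ftool [-0.5  0.1  1.3] M [-0.042  0.02  -0.03 ] w 0.0508 29.999678562002714 yang -39.25 q6 0.79
```

Good. I'll descend to about 3 mm above contact (TCP 0.219).

Call:
drive_tool(motion="0 0 0.015 0 0 0;0 0 0.02 0 0 0;0 0 0.02 0 0 0;0 0 0.02 0 0 0;0 0 0.015 0 0 0;0 0 0.01 0 0 0;0 0 0.005 0 0 0;0 0 0.002 0 0 0;0 0 0 0 0 0;0 0 0 0 0 0")

```text
time: 17.1
position: [0.5015, 0.1301, 0.2192]
tcp_rot: [0.0, 0.903, 0.429, 0.001]
contact_force: [-0.9, 0.1, -1.1]
grip_width: 0.0503
gripper_force: 30.0
```

```bash
python3 s.py
```

```text
t 17.1 [0.5015 0.1301 0.2192] Fw [-0.9  0.1 -1.1] Ftool [-0.5 -0.8  1.1] M [-0.001  0.045 -0.019] w 0.0503 29.9998062957188 yang -39.2 q6 0.79
```

Call:
drive_tool(motion="0 0 0.001 0 0 0;0 0 0.001 0 0 0;0 0 0 0 0 0;0 0 0 0 0 0")

```text
time: 17.6
position: [0.5012, 0.13, 0.2166]
tcp_rot: [-0.0, 0.903, 0.429, -0.0]
contact_force: [0.2, -0.7, -0.8]
grip_width: 0.0503
gripper_force: 30.0
```

```bash
python3 s.py
```

```text
t 17.6 [0.5012 0.13   0.2166] Fw [ 0.2 -0.7 -0.8] Ftool [-0.4  0.6  0.8] M [ 0.029  0.054 -0.03 ] w 0.0503 29.99960116558043 yang -39.2 q6 0.79
```

Call:
drive_tool(motion="0 0 0.0005 0 0 0;0 0 0.0005 0 0 0;0 0 0 0 0 0")

```text
time: 17.98
position: [0.5013, 0.13, 0.216]
tcp_rot: [0.0, 0.903, 0.429, 0.0]
contact_force: [-2.3, 1.0, 4.4]
grip_width: 0.0507
gripper_force: 30.0
```

```bash
python3 s.py
```

```text
t 17.975 [0.5013 0.13   0.216 ] Fw [-2.3  1.   4.4] Ftool [-0.7 -2.4 -4.4] M [-0.073  0.478  0.029] w 0.0507 30.000644194005872 yang -39.2 q6 0.79
```

Call:
drive_tool(motion="0 0 0.0005 0 0 0;0 0 0 0 0 0;0 0 0 0 0 0")

```text
time: 18.35
position: [0.5013, 0.1301, 0.216]
tcp_rot: [0.0, 0.903, 0.429, -0.0]
contact_force: [-4.5, -1.0, 9.7]
grip_width: 0.0506
gripper_force: 30.0
```

```bash
python3 s.py
```

```text
t 18.35 [0.5013 0.1301 0.216 ] Fw [-4.5 -1.   9.7] Ftool [-3.6 -2.8 -9.7] M [-0.162  0.802 -0.013] w 0.0506 30.001473272932344 yang -39.19 q6 0.79
```

Contact made; releasing.

Call:
drive_tool(motion="0 0 -0.0004 0 0 0;0 0 0 0 0 0;0 0 0 0 0 0;0 0 0 0 0 0", grip=1)

```text
time: 18.85
position: [0.5011, 0.13, 0.2153]
tcp_rot: [-0.0, 0.903, 0.429, -0.0]
contact_force: [-0.8, -0.1, -0.5]
grip_width: 0.082
gripper_force: 0.0
```

Call:
drive_tool(motion="0 0 -0.01 0 0 0;0 0 -0.02 0 0 0;0 0 -0.03 0 0 0;0 0 -0.03 0 0 0;0 0 -0.02 0 0 0;0 0 0 0 0 0;0 0 0 0 0 0")

```text
time: 19.73
position: [0.5008, 0.13, 0.3249]
tcp_rot: [-0.0, 0.903, 0.429, -0.0]
contact_force: [-0.9, -0.2, -0.3]
grip_width: 0.0869
gripper_force: 0.0
```

```bash
python3 s.py
python3 - <<'E'
from h import *
d=snap("wrist");c=cloud(d)
m=(np.hypot(c[...,0]-.501,c[...,1]-.13)<.05)&(c[...,2]>.06)&(c[...,2]<.075)
print("captop",m.sum(),cv2.minEnclosingCircle(c[m][:,:2].astype(np.float32)),np.median(c[m][:,2]))
for n in("scene","side"):
    d=snap(n);c=cloud(d);hsv=cv2.cvtColor(d["frame"],cv2.COLOR_BGR2HSV)
    m=(np.hypot(c[...,0]-.53,c[...,1]+.063)<.02)&(c[...,2]>.078)&(c[...,2]<.115)
    mm=m&(hsv[...,2]<70)
    print(n,m.sum(),mm.sum(),c[m].mean(0).round(4),c[m].min(0).round(4),c[m].max(0).round(4))
    m=(np.hypot(c[...,0]-.468,c[...,1]+.212)<.03)&(c[...,2]>.045)&(c[...,2]<.07); print("whitevial",c[m].mean(0).round(4),m.sum())
E
```

```text
t 19.725 [0.5008 0.13   0.3249] Fw [-0.9 -0.2 -0.3] Ftool [-0.7 -0.6  0.3] M [0.018 0.082 0.006] w 0.0869 0.0 yang -39.2 q6 0.79
captop 2321 ((0.5104504227638245, 0.13864082098007202), 0.03726615011692047) 0.06546739320359463
scene 59 25 [ 0.5264 -0.0668  0.0888] [ 0.5152 -0.0791  0.078 ] [ 0.5446 -0.0534  0.1006]
whitevial [ 0.4654 -0.2154  0.0549] 46
side 93 45 [ 0.5302 -0.0657  0.0889] [ 0.5115 -0.0796  0.078 ] [ 0.546  -0.0495  0.1018]
whitevial [ 0.4693 -0.2135  0.0572] 56
```

The cap stands on the wipes, top at z ≈ 0.066 as expected. Next I'll go back to look at the vial.

Call:
drive_tool(motion="-0.012 0.0125 -0.01 0 0 0;-0.025 0.026 -0.01 0 0 0;-0.028 0.03 -0.01 0 0 0;-0.03 0.031 0 0 0 0;-0.028 0.03 0 0 0 -5;-0.025 0.026 0 0 0 -8;-0.012 0.0125 0 0 0 -8.7;0 0 0 0 0 -5;0 0 0 0 0 0;0 0 0 0 0 0;0 0 0 0 0 0")

```text
time: 21.25
position: [0.5371, -0.0986, 0.3557]
tcp_rot: [0.0, 0.78, 0.626, -0.0]
contact_force: [-0.9, -0.0, 0.7]
grip_width: 0.0873
gripper_force: 0.0
```

```bash
python3 s.py
cat > v.py <<'E'
from h import *
d=snap("wrist");c=cloud(d)
cv2.imwrite("pics/w4.png",cv2.resize(d["frame"],(800,600)))
m=(np.hypot(c[...,0]-.53,c[...,1]+.063)<.025)&(c[...,2]>.09)&(c[...,2]<.11)
(u,v),r=cv2.minEnclosingCircle(np.argwhere(m)[:,::-1].astype(np.float32))
print("vialtop",m.sum(),cv2.minEnclosingCircle(c[m][:,:2].astype(np.float32)),np.median(c[m],0),u,v,r,onplane(d,u,v,.098))
m=(np.hypot(c[...,0]-.53,c[...,1]+.063)<.03)&(c[...,2]>.07)&(c[...,2]<.08)
print("rim",m.sum(),cv2.minEnclosingCircle(c[m][:,:2].astype(np.float32)),np.median(c[m][:,2]))
m=(np.hypot(c[...,0]-.501,c[...,1]-.13)<.05)&(c[...,2]>.06)&(c[...,2]<.075)
if m.sum()>20:print("captop",m.sum(),cv2.minEnclosingCircle(c[m][:,:2].astype(np.float32)))
m=(c[...,2]>.033)&(c[...,2]<.039)&(c[...,1]<-.17)&(c[...,0]<.52)&(c[...,0]>.4)
if m.sum()>100:
  k,l,st,ce=cv2.connectedComponentsWithStats(m.astype(np.uint8));i=1+np.argmax(st[1:,4]);print("rack",cv2.minAreaRect(c[l==i][:,:2].astype(np.float32)),st[i])
E
python3 v.py
python3 - <<'E'
from h import *
for n in("scene","side"):
    d=snap(n);c=cloud(d)
    m=(d["z_map"]>0)&(c[...,2]>.12)&(c[...,2]<.5)&(c[...,1]<-.15)&(c[...,1]>-.5)&(c[...,0]>.3)&(c[...,0]<.75)
    p=c[m];print(n,len(p)); 
    if len(p):
        for y0 in np.arange(-.5,-.15,.05):
            q=p[(p[:,1]>=y0)&(p[:,1]<y0+.05)]
            if len(q)>5: print(round(y0,2),q.min(0).round(2),q.max(0).round(2),len(q))
E
```

```text
t 21.25 [ 0.5371 -0.0986  0.3557] Fw [-0.9 -0.   0.7] Ftool [-0.2 -0.8 -0.7] M [0.001 0.014 0.052] w 0.0873 0.0 yang -12.53 q6 -0.11
vialtop 330 ((0.5293623805046082, -0.06301558762788773), 0.008793315850198269) [ 0.52981154 -0.06261868  0.09688193] 237.76315307617188 163.1842041015625 10.335816383361816 [ 0.52982135 -0.06251317  0.098     ]
rim 877 ((0.5295518636703491, -0.06308555603027344), 0.022045321762561798) 0.075014081124333
rack ((0.46203434467315674, -0.23977261781692505), (0.056972261518239975, 0.04934891313314438), 77.11302947998047) [ 201  284   41   39 1004]
scene 6413
-0.5 [ 0.37 -0.5   0.12] [ 0.75 -0.45  0.47] 4512
-0.45 [ 0.37 -0.45  0.12] [ 0.75 -0.43  0.47] 1525
-0.2 [ 0.49 -0.2   0.12] [ 0.75 -0.15  0.5 ] 376
side 13476
-0.5 [ 0.38 -0.5   0.13] [ 0.75 -0.45  0.47] 8600
-0.45 [ 0.38 -0.45  0.12] [ 0.75 -0.43  0.47] 3578
-0.3 [ 0.73 -0.28  0.12] [ 0.75 -0.25  0.16] 171
-0.25 [ 0.71 -0.25  0.12] [ 0.75 -0.2   0.16] 424
-0.2 [ 0.5  -0.2   0.12] [ 0.75 -0.15  0.5 ] 703
```

View pics/w4.png

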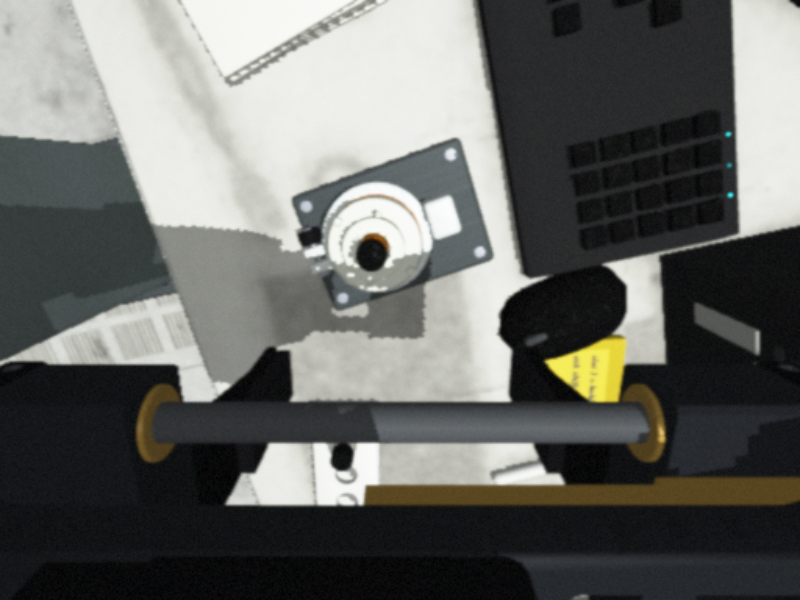

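The view shows the amber vial upright in the pocket at (371,252), and the rack at (345,470) with the white vial. Centre over the amber vial and descend.

Call:
drive_tool(motion="0.011 -0.005 0 0 0 0;0.014 -0.006 0 0 0 0;0.0083 -0.004 0.01 0 0 0;0 0 0.02 0 0 0;0 0 0.02 0 0 0;0 0 0.02 0 0 0;0 0 0.014 0 0 0;0 0 0.007 0 0 0;0 0 0.0025 0 0 0;0 0 0 0 0 0;0 0 0 0 0 0", grip=0.6)

```text
time: 22.78
position: [0.53, -0.0631, 0.2627]
tcp_rot: [0.001, 0.78, 0.626, 0.0]
contact_force: [-0.2, 0.5, -0.1]
grip_width: 0.0525
gripper_force: 0.0
```

```bash
python3 s.py
```

```text
t 22.775 [ 0.53   -0.0631  0.2627] Fw [-0.2  0.5 -0.1] Ftool [ 0.4 -0.3  0.1] M [0.072 0.014 0.021] w 0.0525 0.0 yang -12.51 q6 -0.05
```

Call:
drive_tool(motion="0 0 0 0 0 0;0 0 0 0 0 0;0 0 0 0 0 0;0 0 0 0 0 0;0 0 0 0 0 0;0 0 0 0 0 0;0 0 0 0 0 0", grip=0)

```text
time: 23.65
position: [0.5297, -0.063, 0.262]
tcp_rot: [-0.0, 0.78, 0.626, -0.0]
contact_force: [-0.0, 0.2, 0.1]
grip_width: 0.0159
gripper_force: 30.0
```

```bash
python3 s.py
```

```text
t 23.65 [ 0.5297 -0.063   0.262 ] Fw [-0.   0.2  0.1] Ftool [ 0.2 -0.  -0.1] M [ 0.005  0.023 -0.044] w 0.0159 29.978057742118835 yang -12.5 q6 -0.05
```

Held with no side load. Lift straight.

Call:
drive_tool(motion="0 0 -0.001 0 0 0;0 0 -0.003 0 0 0;0 0 -0.006 0 0 0;0 0 -0.01 0 0 0;0 0 -0.01 0 0 0;0 0 -0.01 0 0 0;0 0 -0.012 0 0 0;0 0 -0.012 0 0 0;0 0 0 0 0 0;0 0 0 0 0 0")

```text
time: 24.9
position: [0.5296, -0.0629, 0.3259]
tcp_rot: [-0.0, 0.78, 0.626, -0.0]
contact_force: [-0.8, 0.8, -0.3]
grip_width: 0.0162
gripper_force: 30.0
```

```bash
python3 s.py;python3 - <<'E'
from h import *
for n in ("scene","side"):
    d=snap(n);c=cloud(d);hsv=cv2.cvtColor(d["frame"],cv2.COLOR_BGR2HSV)
    m=(np.hypot(c[...,0]-.53,c[...,1]+.063)<.015)&(c[...,2]>.09)&(c[...,2]<.16)&(hsv[...,1]>120)
    print(n,m.sum(),c[m].min(0),c[m].max(0))
    cv2.imwrite(f"pics/l_{n}.png",d["frame"])
    a=(c[...,2]>.033)&(c[...,2]<.0395)&(c[...,1]<-.17)&(c[...,1]>-.33)&(c[...,0]<.52)&(c[...,0]>.4)
    k,l,st,ce=cv2.connectedComponentsWithStats(a.astype(np.uint8));i=1+np.argmax(st[1:,4])
    pl=(l==i).astype(np.uint8)
    cs,h=cv2.findContours(pl,cv2.RETR_CCOMP,cv2.CHAIN_APPROX_NONE)
    print(cv2.minAreaRect(c[l==i][:,:2].astype(np.float32)))
    for q,hh in zip(cs,h[0]):
        if hh[3]>=0 and len(q)>6:
            M=q[:,0].mean(0);print("hole px",M,len(q),onplane(d,*M,.036).round(4))
E
```

```text
t 24.9 [ 0.5296 -0.0629  0.3259] Fw [-0.8  0.8 -0.3] Ftool [ 0.6 -1.   0.3] M [-0.004  0.005  0.024] w 0.0162 29.977980852127075 yang -12.5 q6 -0.05
scene 67 [ 0.51888643 -0.07419431  0.11343485] [ 0.53773983 -0.05826205  0.15633493]
((0.45835229754447937, -0.25270965695381165), (0.12440326064825058, 0.051538679748773575), 77.45934295654297)
hole px [299.    261.125] 16 [ 0.4496 -0.2898  0.036 ]
hole px [295.5        255.83333333] 18 [ 0.4552 -0.2654  0.036 ]
hole px [292.26666667 250.66666667] 15 [ 0.4613 -0.2409  0.036 ]
side 64 [ 0.52038425 -0.07423618  0.11406515] [ 0.53695051 -0.06321848  0.15985276]
((0.46001294255256653, -0.2513416111469269), (0.12070971727371216, 0.05000583454966545), 77.22123718261719)
hole px [209.77777778 323.33333333] 9 [ 0.4385 -0.2987  0.036 ]
hole px [215.71428571 297.28571429] 7 [ 0.4462 -0.2367  0.036 ]
hole px [225.5 291. ] 10 [ 0.4675 -0.2205  0.036 ]
```

The vial is out, foot at about z 0.113. I'll carry it past the rack so that the wrist camera sees the holes clearly.

Call:
drive_tool(motion="-0.014 -0.0016 0 0 0 0;-0.03 -0.0035 0 0 0 0;-0.038 -0.0045 0 0 0 0;-0.0425 -0.005 0 0 0 0;-0.0425 -0.005 0 0 0 0;-0.038 -0.0045 0 0 0 0;-0.03 -0.0035 0 0 0 0;-0.014 -0.0015 0 0 0 0;-0.005 0 0 0 0 0;0 0 0 0 0 0;0 0 0 0 0 0;0 0 0 0 0 0;0 0 0 0 0 0")

```text
time: 26.62
position: [0.4466, -0.3042, 0.3261]
tcp_rot: [0.0, 0.78, 0.626, 0.0]
contact_force: [0.4, -0.7, -0.3]
grip_width: 0.016
gripper_force: 30.0
```

```bash
python3 s.py;python3 - <<'E'
from h import *
T=tcp();d=snap("wrist");c=cloud(d)
cv2.imwrite("pics/w5.png",cv2.resize(d["frame"],(800,600)))
a=(c[...,2]>.031)&(c[...,2]<.0395)&(c[...,1]<-.17)&(c[...,1]>-.33)&(c[...,0]<.52)&(c[...,0]>.4)
k,l,st,ce=cv2.connectedComponentsWithStats(a.astype(np.uint8));i=1+np.argmax(st[1:,4]);m=l==i
print(st[i],cv2.minAreaRect(c[m][:,:2].astype(np.float32)),np.median(c[m][:,2]))
r=cv2.minAreaRect(np.argwhere(m)[:,::-1].astype(np.float32));print(r,onplane(d,*r[0],.036))
cs,h=cv2.findContours(m.astype(np.uint8),cv2.RETR_CCOMP,cv2.CHAIN_APPROX_NONE)
for q,hh in zip(cs,h[0]):
    if hh[3]>=0 and len(q)>12:
        (u,v),rr=cv2.minEnclosingCircle(q);w=onplane(d,u,v,.036);print("hole",u,v,rr,len(q),w.round(4),cv2.fitEllipse(q)[:2],"tool",(T[:3,:3].T@(w-T[:3,3])).round(4))
# vial in hand
near=(np.hypot(c[...,0]-T[0,3],c[...,1]-T[1,3])<.03)&(c[...,2]<.2)&(c[...,2]>.1);print("inhand",near.sum(),c[near].mean(0) if near.any() else 0)
E
```

```text
t 26.625 [ 0.4466 -0.3042  0.3261] Fw [ 0.4 -0.7 -0.3] Ftool [-0.6  0.5  0.3] M [-0.065  0.008  0.005] w 0.016 29.97787892818451 yang -12.45 q6 -0.53
[ 229   67   57  130 5649] ((0.4595140516757965, -0.2521705627441406), (0.11903741955757141, 0.05001125857234001), 77.59493255615234) 0.03501306171276897
((257.0, 131.49996948242188), (55.99999237060547, 128.99996948242188), 0.0) [ 0.46027641 -0.24834649  0.036     ]
hole 257.0 175.5 10.111974716186523 52 [ 0.4513 -0.2892  0.036 ] ((257.01239013671875, 175.95254516601562), (18.100934982299805, 19.648216247558594)) tool [0.0157 0.0014 0.2901]
hole 257.11932373046875 149.39772033691406 10.448667526245117 55 [ 0.4568 -0.2646  0.036 ] ((257.04583740234375, 149.43186950683594), (19.401151657104492, 20.196487426757812)) tool [0.0409 0.0015 0.2901]
hole 256.5 121.5 11.068072319030762 59 [ 0.4618 -0.2394  0.036 ] ((256.9436340332031, 121.36591339111328), (20.58285140991211, 21.018186569213867)) tool [0.0665 0.0009 0.2901]
hole 257.5 89.5 13.729630470275879 70 [ 0.4686 -0.2126  0.036 ] ((257.1729431152344, 89.56216430664062), (22.02055549621582, 27.166126251220703)) tool [0.0942 0.0018 0.2901]
inhand 2986 [ 0.44837305 -0.2988729   0.16378878]
```

View pics/w5.png

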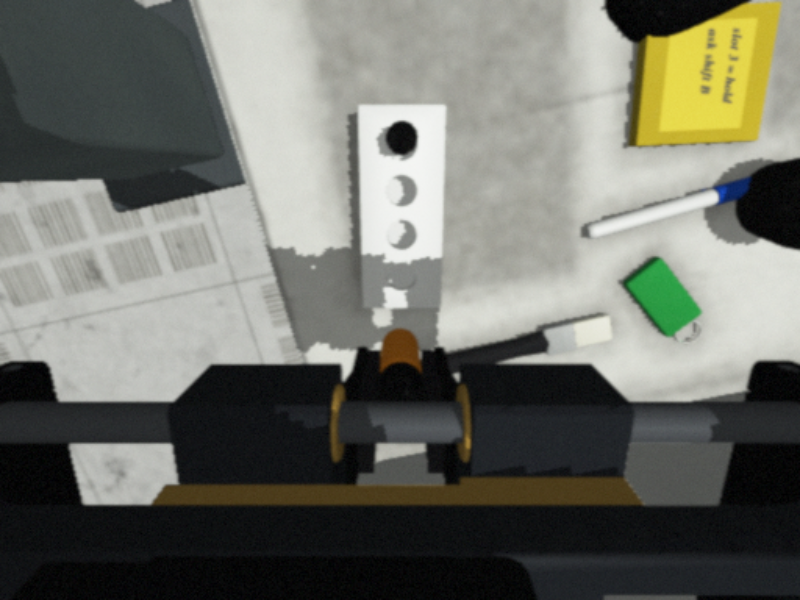

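The wrist view shows the rack holes at (401,190), (402,233) and (402,277), the white vial at (401,138), and the held amber vial at (400,345). I'll use hole1 (middle), so I'll check where the vial sits in the tool frame.

Run:
```python
from h import *
T=tcp();d=snap("wrist");c=cloud(d);hsv=cv2.cvtColor(d["frame"],cv2.COLOR_BGR2HSV)
t=(c-T[:3,3])@T[:3,:3]
m=(hsv[...,0]<20)&(hsv[...,1]>120)&(t[...,2]>.16)&(t[...,2]<.24)&(abs(t[...,1])<.02)&(abs(t[...,0])<.03)
p=t[m];print(len(p),p.min(0),p.max(0))
for z in np.arange(.17,.24,.005):
    q=p[(p[:,2]>z)&(p[:,2]<z+.005)]
    if len(q)>5: print(z.round(3),"xmax",np.percentile(q[:,0],95).round(4),"y",q[:,1].min().round(4),q[:,1].max().round(4),len(q))
# rack in tool frame
a=(c[...,2]>.031)&(c[...,2]<.0395)&(t[...,0]>0)&(t[...,0]<.14)&(abs(t[...,1])<.04)
r=t[a];print("rack tool x",np.percentile(r[:,0],[.5,99.5]),"y",np.percentile(r[:,1],[.5,99.5]))
g=d["frame"].min(2)
print(g[135:205,257].tolist())
```

```text
561 [ 0.00095607 -0.01438542  0.16088794] [0.01145553 0.01706556 0.21206013]
0.17 xmax 0.0083 y -0.0078 0.0079 34
0.175 xmax 0.009 y -0.0079 0.0159 98
0.18 xmax 0.0083 y -0.0075 0.0085 83
0.185 xmax 0.0083 y -0.0073 0.0087 77
0.19 xmax 0.0084 y -0.0075 0.0089 72
0.195 xmax 0.0083 y -0.0077 0.0078 60
0.2 xmax 0.0083 y -0.0078 0.0079 59
0.205 xmax 0.0081 y -0.0074 0.0067 51
0.21 xmax 0.0082 y -0.0053 0.0039 13
rack tool x [0.00072397 0.11289227] y [-0.02332478  0.02614381]
[239, 240, 240, 239, 234, 202, 156, 171, 215, 226, 227, 226, 230, 225, 208, 191, 162, 145, 138, 132, 132, 133, 129, 133, 173, 230, 236, 238, 237, 237, 237, 234, 209, 155, 130, 128, 130, 131, 132, 130, 130, 129, 127, 128, 130, 130, 129, 128, 128, 119, 150, 216, 230, 231, 233, 234, 233, 232, 231, 231, 229, 214, 139, 105, 107, 106, 109, 111, 112, 114]
```

Call:
drive_tool(motion="0.013 0.0004 0 0 0 0;0.017 0.0006 0 0 0 0;0.0102 0.0004 0 0 0 0;0 0 0.01 0 0 0;0 0 0.018 0 0 0;0 0 0.02 0 0 0;0 0 0.014 0 0 0;0 0 0.007 0 0 0;0 0 0.002 0 0 0;0 0 0 0 0 0;0 0 0 0 0 0")

```text
time: 28.1
position: [0.4567, -0.2659, 0.2557]
tcp_rot: [0.001, 0.78, 0.626, 0.0]
contact_force: [-0.1, 0.2, 0.1]
grip_width: 0.0161
gripper_force: 30.0
```

```bash
python3 s.py;python3 - <<'E'
from h import *
d=snap("wrist")
cv2.imwrite("pics/w6.png",cv2.resize(d["frame"][110:290,170:350],(600,600)))
E
```

```text
t 28.1 [ 0.4567 -0.2659  0.2557] Fw [-0.1  0.2  0.1] Ftool [ 0.2 -0.1 -0.1] M [ 0.048  0.022 -0.034] w 0.0161 29.97795134782791 yang -12.5 q6 -0.46
```

View pics/w6.png

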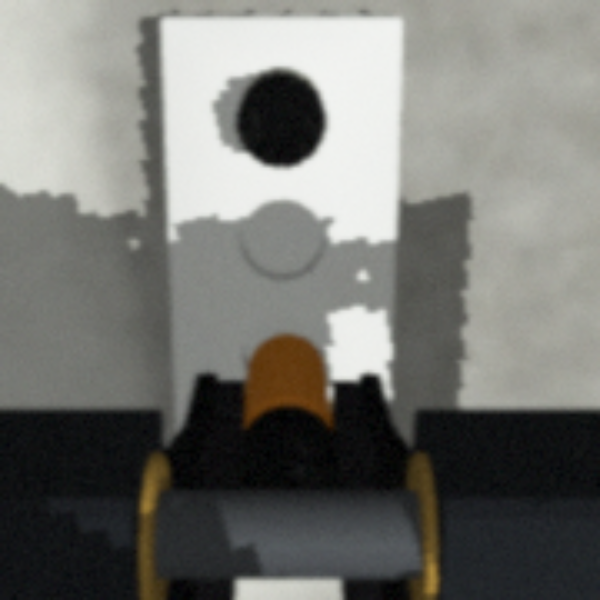

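The crop shows the held vial at (286,370) over hole1. The rack's centreline is at about column 283, so the vial is ~0.5 mm off in tool y. I'll correct that and lower by feel.

Call:
drive_tool(motion="0 -0.0005 0.001 0 0 0;0 0 0.002 0 0 0;0 0 0.002 0 0 0;0 0 0.002 0 0 0;0 0 0 0 0 0")

```text
time: 28.78
position: [0.4558, -0.2655, 0.2477]
tcp_rot: [-0.0, 0.78, 0.626, -0.0]
contact_force: [0.0, 0.9, 0.0]
grip_width: 0.0157
gripper_force: 30.0
```

```bash
python3 s.py
```

```text
t 28.775 [ 0.4558 -0.2655  0.2477] Fw [0.  0.9 0. ] Ftool [ 0.9 -0.2 -0. ] M [-0.048  0.    -0.018] w 0.0157 29.97801572084427 yang -12.5 q6 -0.46
```

Call:
drive_tool(motion="0 0 0.002 0 0 0;0 0 0.002 0 0 0;0 0 0.002 0 0 0;0 0 0 0 0 0")

```text
time: 29.28
position: [0.4558, -0.2655, 0.2418]
tcp_rot: [-0.0, 0.78, 0.626, -0.0]
contact_force: [0.5, -0.5, 0.5]
grip_width: 0.0161
gripper_force: 30.0
```

```bash
python3 s.py
```

```text
t 29.275 [ 0.4558 -0.2655  0.2418] Fw [ 0.5 -0.5  0.5] Ftool [-0.4  0.6 -0.5] M [ 0.027  0.002 -0.009] w 0.0161 29.97803807258606 yang -12.5 q6 -0.46
```

Call:
drive_tool(motion="0 0 0.002 0 0 0;0 0 0.002 0 0 0;0 0 0.002 0 0 0;0 0 0 0 0 0")

```text
time: 29.78
position: [0.4558, -0.2655, 0.2358]
tcp_rot: [-0.0, 0.78, 0.626, -0.0]
contact_force: [0.0, -0.2, 0.4]
grip_width: 0.0162
gripper_force: 30.0
```

```bash
python3 s.py
```

```text
t 29.775 [ 0.4558 -0.2655  0.2358] Fw [ 0.  -0.2  0.4] Ftool [-0.2  0.1 -0.4] M [-0.028  0.05  -0.011] w 0.0162 29.977926313877106 yang -12.5 q6 -0.46
```

In the hole, with no contact force. On to just above the floor (TCP 0.2225), then touch down.

Call:
drive_tool(motion="0 0 0.003 0 0 0;0 0 0.003 0 0 0;0 0 0.003 0 0 0;0 0 0.002 0 0 0;0 0 0.001 0 0 0;0 0 0.0005 0 0 0;0 0 0 0 0 0")

```text
time: 30.65
position: [0.4559, -0.2656, 0.2236]
tcp_rot: [0.0, 0.78, 0.626, 0.0]
contact_force: [0.4, 1.1, 0.6]
grip_width: 0.016
gripper_force: 30.0
```

```bash
python3 s.py
```

```text
t 30.65 [ 0.4559 -0.2656  0.2236] Fw [0.4 1.1 0.6] Ftool [ 1.2  0.1 -0.6] M [-0.025  0.034  0.026] w 0.016 29.977997839450836 yang -12.5 q6 -0.46
```

Call:
drive_tool(motion="0 0 0.0005 0 0 0;0 0 0.0005 0 0 0;0 0 0 0 0 0")

```text
time: 31.02
position: [0.4559, -0.2656, 0.2225]
tcp_rot: [-0.0, 0.78, 0.626, -0.0]
contact_force: [0.3, 0.1, 0.1]
grip_width: 0.0158
gripper_force: 30.0
```

```bash
python3 s.py
```

```text
t 31.025 [ 0.4559 -0.2656  0.2225] Fw [0.3 0.1 0.1] Ftool [ 0.1  0.3 -0.1] M [-0.047 -0.006 -0.034] w 0.0158 29.977942407131195 yang -12.5 q6 -0.46
```

Call:
drive_tool(motion="0 0 0.0005 0 0 0;0 0 0.0003 0 0 0;0 0 0 0 0 0")

```text
time: 31.4
position: [0.456, -0.2657, 0.222]
tcp_rot: [0.0, 0.78, 0.626, -0.0]
contact_force: [-0.3, 0.1, 1.9]
grip_width: 0.0158
gripper_force: 30.0
```

```bash
python3 s.py
```

```text
t 31.4 [ 0.456  -0.2657  0.222 ] Fw [-0.3  0.1  1.9] Ftool [ 0.  -0.3 -1.9] M [0.12  0.177 0.021] w 0.0158 29.986301958560944 yang -12.5 q6 -0.46
```

Touched the floor at the expected height. Release and retreat.

Call:
drive_tool(motion="0 0 0 0 0 0;0 0 0 0 0 0;0 0 0 0 0 0;0 0 0 0 0 0", grip=0.5)

```text
time: 31.9
position: [0.4559, -0.2656, 0.2217]
tcp_rot: [-0.0, 0.78, 0.626, 0.0]
contact_force: [-0.6, -0.2, 0.2]
grip_width: 0.0418
gripper_force: 0.0
```

Call:
drive_tool(motion="0 0 -0.005 0 0 0;0 0 -0.015 0 0 0;0 0 -0.03 0 0 0;0 0 -0.03 0 0 0;0 0 -0.03 0 0 0;-0.02 0 -0.02 0 0 0;-0.02 0 0 0 0 0;0 0 0 0 0 0;0 0 0 0 0 0;0 0 0 0 0 0")

```text
time: 33.15
position: [0.4471, -0.3041, 0.3507]
tcp_rot: [-0.001, 0.78, 0.626, -0.0]
contact_force: [0.2, 0.1, -0.4]
grip_width: 0.0432
gripper_force: 0.0
```

```bash
python3 s.py;python3 - <<'E'
from h import *
d=snap("wrist");s=snap("side")
c=cloud(d)
for n,(x,y) in dict(amber=(.456,-.2657),white=(.4685,-.2113)).items():
    m=(np.hypot(c[...,0]-x,c[...,1]-y)<.018)&(c[...,2]>.05)&(c[...,2]<.075)
    print(n,m.sum(),c[m].mean(0).round(4),cv2.minEnclosingCircle(c[m][:,:2].astype(np.float32)))
c=cloud(s);m=(np.hypot(c[...,0]-.501,c[...,1]-.13)<.03)&(c[...,2]>.062)&(c[...,2]<.075);print("cap",m.sum(),c[m].mean(0).round(4))
cv2.imwrite("pics/end.png",np.hstack([cv2.resize(d["frame"][40:200,150:310],(400,400)),cv2.resize(s["frame"][140:300,190:350],(400,400))]))
E
```

```text
t 33.15 [ 0.4471 -0.3041  0.3507] Fw [ 0.2  0.1 -0.4] Ftool [0.1 0.2 0.4] M [-0.046 -0.01   0.031] w 0.0432 0.0 yang -12.49 q6 -0.53
amber 258 [ 0.4565 -0.2656  0.0568] ((0.45638084411621094, -0.2658577561378479), 0.00871340837329626)
white 293 [ 0.4683 -0.2124  0.0571] ((0.4682243764400482, -0.2124788761138916), 0.008564245887100697)
cap 215 [0.5025 0.1274 0.0674]
```

View pics/end.png

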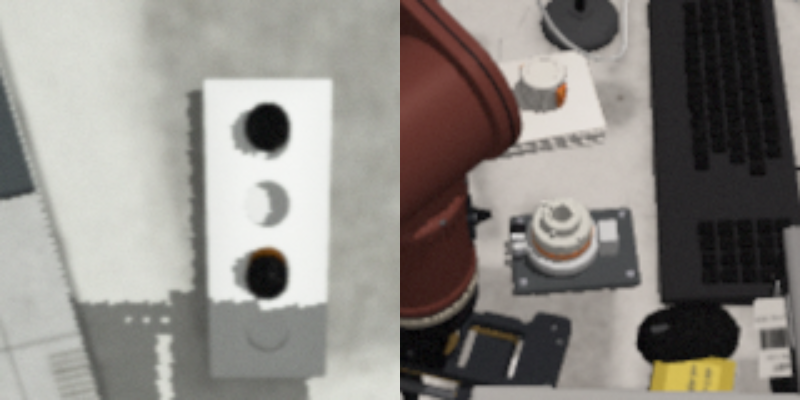

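The final view shows the amber vial seated at (267,272), its top level with the white vial at (267,127). The cap stands on the wipes at (543,85) and the jar is empty. Handing in.

```bash
python3 -c "
from h import *
print(workorder.sign_off())"
```

```text
the job is handed in; nothing more can be done
None
```

The job is handed in at about 33 s: the cap stands open side down on the middle of the wipes, the amber vial is fully down in hole1, and the white vial is still in its hole.

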